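# Stand the fallen bottle up in its bin

## Robot

A 6-joint arm with a two-finger parallel gripper is mounted at the origin on the work surface. World frame = base frame: x ahead of the robot, y to its left, z up, the work surface at z = 0. Lengths are in mm, angles in rad, forces in N, time in s.
With the tool pointing down it reaches from about 225 to 875 mm from the base axis. Payload 3.4 kg.
Tool frame: the origin (TCP) lies midway between the tips of the shut fingers; the grasp point (between the pads) lies 19 mm behind it (manip.grip_point_offset is the distance from the TCP to the grasp point, in mm); z points along the fingers, y is the line along which they close (so a half turn about z gives the same grasp; the last joint's range is limited). The gripper opens to 85 mm and grips with 20 to 120 N. Pads are 22 mm wide; open, the fingers measure 114 mm over their backs; the gripper's body (76 mm by 85 mm) begins 54 mm behind the grasp point. The pads swing forward as they close: fully open they stand 13 mm farther back than shut.
Start: joints at [-0.121, 0.276, 1.505, -0, 1.361, -0.121], TCP at [575.033, -0.009, 231.328] pointing down, gripper open.
Joint ranges: [-2.89, 2.89], [-0.75, 2.08], [0.22, 2.7], [-1.18, 4.32], [0.11, 2.71], [-2.7, 2.7]. Speed limits (rad/s): [2.57, 2.57, 3.14, 3.14, 3.14, 3.14].

## Interface

Orientations are given as a 3x3 rotation matrix whose columns are the frame's x, y, z axes.
In Python, from cell import status, capture, ticket, find_in, silhouettes, landmark_of, manip gives the robot as it stands.
- The arm moves only by the shell command python3 -m crank 'ROWS' [OPENING] [FORCE]. ROWS is JSON, a list of rows, each an object of numbers: "tx", "ty", "tz": the shift along the world's x, y, z in units of 2 cm (1.0 is 2 cm); "rx", "ry", "rz": the turn, a rotation vector about the world's x, y, z in units of 5 degrees (1.0 is 5 degrees). A call has 1 to 10 rows; each row shifts and turns the commanded pose from where the row before left it; what a row does not reach is not made up. A row lasts 1/8 s, in which the tool goes at most 62.5 mm and 10.7 degrees, less where a joint would pass 70% of its speed; a pose out of reach is approached as far as the arm can. A call with a number of a shift or a turn outside -1 to 1 is refused whole. A call with a gripper value outside its range is refused whole. OPENING is the closure, from -1 (fully open) to 1 (shut), set as the call begins (- or left out, the last holds). The fingers move at their own pace and stop on an object; FORCE is the grip in N (left out, the last holds). Time passes only in rows, so rows that do not move let the fingers close. It gives the time, the measured TCP pose, the force, the opening and the grip force at its end, in the units of the state.
- status.state(): the state, without advancing time (a new reading comes with each control period).
- capture(name): name is "scene" or "side" or "wrist"; returns a dict with "pixels" (420x560x3 uint8, red, green, blue), "fx", "fy", "cx", "cy" (pixels), "extrinsics" (4x4, takes a point from camera to world coordinates); the wrist camera has in their place "tool_from_camera" (4x4, takes a point from camera to tool coordinates, whose origin is the TCP and whose axes are the flange's). Camera axes: x right, y up, looking along -z (the intrinsics and any distortion apply to the point x, -y, -z); pixel columns grow to the right and rows downward; lengths in mm; the calibration is good to about 2 mm. The wrist camera is an equidistant fisheye: a pixel r from the principal point sees the ray r / f radians off the axis. A picture is of the moment at which its call begins: read the wrist's pose just before it. There is no depth.
- ticket.hand_in(): hands the job in; it is judged then, once.
Trained networks look in a picture, given as the dict that the camera call returned (one of the last four; its "shot" number tells which), for a name from the list of things; names that differ only in an ending like _2 or _b are one class to them, and where a whole thing is asked for, a point or a joint stands for the part that bears it (a point fixed in the world has none). Each returns a list of dicts, best first, with "conf" (0 to 1); they miss things now and then, are a little off and sometimes report something else, mostly with a low value. They report only what shows in the picture. A call takes as long as a camera call. They do not tell look-alikes from the thing itself.
- find_in(thing, picture): "uv" ([column, row] in pixels, amid what is visible of it).
- silhouettes(thing, picture): "region" (420x560 bool, what is visible of it) and "uv" ([column, row] in pixels, amid what is visible of it).
- landmark_of(thing, picture): "uv" ([column, row] in pixels: a listed point, or the origin of a listed thing).
The state is a dict: "time": time; "qpos": joint angles; "dq": joint speeds; "joint_efforts": joint torques, N m; "tool_pos": TCP position; "eef_rot": TCP orientation; "wrist_force": force on the tool from outside, world axes, zero at the start; "ft_torque": the same for the moment, N m; "width": opening from 0.0 (shut) to 1.0 (fully open); "gripper_force": force on a finger pad.
Only numpy, scipy, OpenCV 4.12 (cv2) and the standard library are available. Lean on these libraries where they do the work, as an engineer would, in place of code of your own. Each camera call takes 0.05 s, during which the arm holds its last target. There are 200 camera calls.

## Task

A care-oil bottle has fallen over in the storage bin: tip it upright inside the bin and leave it standing on its foot in the one empty pocket, the one with the rubber mat. Do it down in the bin, never raising the bottle's foot above the rim, do not drop the bottle or let it topple, and leave the jar, the tin and the carton standing in their pockets.

Things in the scene. Friction and masses are not known exactly. Their poses are not given: they have to be found in the camera images.
- bin: Deep open white plastic bin, fixed. Outside 281 x 207 x 75 mm high; walls 4, floor 5 mm thick: inside 273 x 199 x 70 mm deep. Origin: centre of its underside, on the work surface; x along its length, y across, z up. The -y part is a free lane; along the +y wall is a row of four 66 x 66 mm pockets, centred at y = 66.5 and x = -103.5, -34.5, 34.5, 103.5 mm. Its place and yaw vary.
- lane (a point): Centre of the floor of the bin's free lane, 5 mm above the work surface; axes as the bin's. The lane is 273 mm long (x) and 130 mm wide (y), between the bin's -y wall and the pockets. Ribs 3 mm thick, 35 mm high above the bin's floor (tops 40 mm above the work surface) part the pockets from the lane and from one another.
- bottle: Slim round white plastic bottle, 172 mm long: body 42 mm across and 140 mm long from the foot, then a grey cap 28 mm across, 30 mm long. 0.16 to 0.3 kg, centre of mass about 75 mm from the foot. Origin: centre of its flat foot, on the axis; own x runs from foot to cap (up when it stands). Starts lying on the lane's floor, roughly along it, cap towards the bin's +x end; it can roll.
- pad: Dark rubber mat 60 x 60 x 2 mm, fixed on the floor of the one empty pocket (any of the four); its top is 7 mm above the work surface. Origin: centre of its underside, which is the centre of that pocket's floor. Axes as the bin's.
- jar: Bystander: short amber glass jar with a white lid, 50 mm in diameter, 62 mm high, standing loose in one pocket. Origin: centre of its underside, z up.
- tin: Bystander: plain aluminium tin, 48 mm in diameter, 55 mm high, standing loose in one pocket. Origin: centre of its underside, z up.
- carton: Bystander: cardboard carton 46 x 46 x 64 mm high, standing loose in one pocket. Origin: centre of its underside, z up.
Things that resemble listed ones, but are neither listed nor needed, are in the scene too. Several things have the shape of the bottle; the one meant has the colours described above.

How it is judged:
By the outcome, as a careful person would: the job done as asked, in the order asked, and still so for the second after the job is handed in, with the robot touching nothing.
It also fails if it takes over 61 s, if anything falls off the work surface, if the arm or the gripper's body presses on something with over 40 N, if the wrist force passes 120 N, or if a joint passes its speed limit or range.

## Working session

There is one attempt and no reset: what is moved stays moved. The work goes in short steps, Python scripts to look and compute and a shell command to move; the robot and the scene stay as the last step left them, time stands still between calls to the robot, and variables do not carry over. Pictures are saved under pics/ and viewed, at most 10 in all, crops included, and the job is handed in when it is done.

```bash
mkdir -p pics; cat > h.py <<'E'
import numpy as np, cv2
from cell import status, capture, ticket, find_in, silhouettes, landmark_of, manip
def ray(p,uv):
    E=np.array(p["extrinsics"]); d=np.array([(uv[0]-p["cx"])/p["fx"],-(uv[1]-p["cy"])/p["fy"],-1.0])
    return E[:3,3],E[:3,:3]@d
def onz(p,uv,z):
    o,d=ray(p,uv); return (o+d*(z-o[2])/d[2]).round(1)
def proj(p,X):
    E=np.array(p["extrinsics"]); c=E[:3,:3].T@(np.array(X)-E[:3,3]); return np.array([p["cx"]+p["fx"]*c[0]/-c[2],p["cy"]+p["fy"]*c[1]/c[2]])
def save(p,n): cv2.imwrite("pics/"+n,cv2.cvtColor(p["pixels"],cv2.COLOR_RGB2BGR))
E
python3 - <<'E'
from h import *
print({k:(v if np.size(v)<10 else '') for k,v in status.state().items()}, manip.grip_point_offset)
for n in("scene","side"):
    p=capture(n); save(p,n+"0.png"); print(n,{k:p[k] for k in p if k not in("pixels",)})
    for t,z in(("bin",0),("lane",5),("bottle",26),("pad",5),("jar",0),("tin",0),("carton",0)):
        print(t,[(np.round(r["uv"]),round(r["conf"],2),onz(p,r["uv"],z)) for r in landmark_of(t,p)[:4]])
E
```

```text
{'time': 0.0, 'qpos': array([-1.21020988e-01,  2.76608800e-01,  1.50615012e+00, -2.64635032e-05,
        1.36069637e+00, -1.20993877e-01]), 'dq': array([-0.00294917,  0.00195647,  0.00034553,  0.00074971,  0.00024763,
        0.00090651]), 'joint_efforts': array([ 6.20495921e-04, -4.16768074e+01, -2.45808578e+01, -1.52056768e-04,
        1.11346930e-02,  1.69860516e-05]), 'tool_pos': array([5.74464108e+02, 3.82123720e-02, 2.30425072e+02]), 'eef_rot': array([[ 2.17515672e-05,  9.99998285e-01, -1.85213629e-03],
       [ 9.99999980e-01, -2.13827026e-05,  1.99175837e-04],
       [ 1.99135892e-04, -1.85214058e-03, -9.99998265e-01]]), 'wrist_force': array([ 0.42232711, -0.5110877 ,  1.17469947]), 'ft_torque': array([-0.00385118, -0.05711232, -0.00082483]), 'gripper_force': 0.0, 'width': 1.000750122610345} 18.700000000000003
scene {'fx': 523.0423254187074, 'fy': 523.0423254187074, 'cx': 283.663749611015, 'cy': 204.37991831583122, 'extrinsics': array([[-5.51448677e-01, -5.57951393e-01,  6.20156915e-01,
         1.25213276e+03],
       [ 8.34177831e-01, -3.75224515e-01,  4.04170645e-01,
     
[... 1044 characters left out ...]
2528159e+02],
       [ 0.00000000e+00,  0.00000000e+00,  0.00000000e+00,
         1.00000000e+00]]), 'shot': 2}
bin [(array([261., 270.]), 0.98, array([ 539.4, -112. ,    0. ]))]
lane [(array([264., 253.]), 0.6, array([562.1, -86.4,   5. ]))]
bottle [(array([372., 186.]), 0.83, array([834.4, -72.7,  26. ])), (array([290., 255.]), 0.8, array([ 594. , -128.6,   26. ])), (array([396., 330.]), 0.76, array([ 660.2, -352. ,   26. ]))]
pad [(array([305., 314.]), 0.97, array([ 554.8, -236.3,    5. ]))]
jar [(array([265., 299.]), 0.72, array([ 512.4, -169.9,    0. ]))]
tin [(array([192., 280.]), 0.96, array([418.7, -63.1,   0. ]))]
carton [(array([232., 293.]), 0.69, array([ 467.8, -127. ,    0. ]))]
```

View pics/scene0.png

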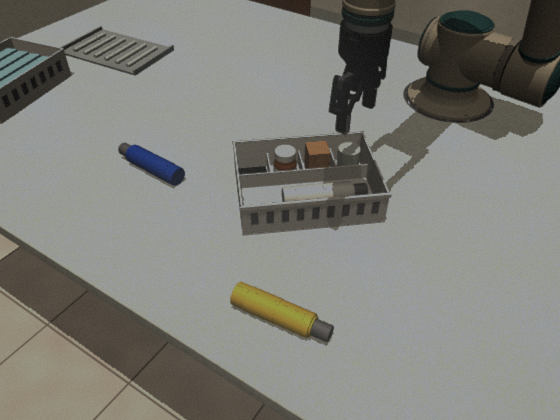

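View pics/side0.png

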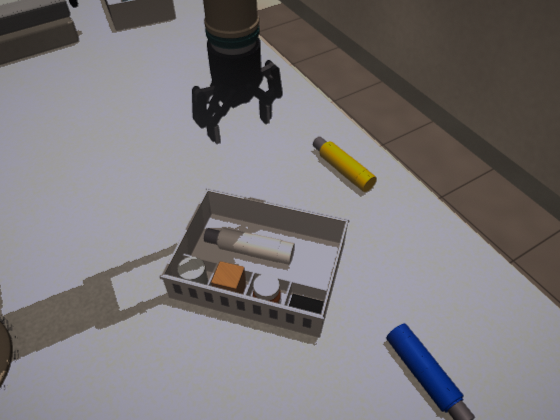

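The white bottle with the grey cap lies in the bin: in the side view its foot is at about (293,252) and its cap at (208,237); in the scene view the foot is at (283,195) and the cap at (365,188). The look-alikes are blue, at scene (152,163) / side (430,372), and yellow, at scene (282,310) / side (346,165). Only the one in the bin is white with a grey cap. The dark mat is in the end pocket next to the jar, at side (305,305) and scene (252,172). Next I fit the poses.

```bash
cat > fit.py <<'E'
from h import *
from scipy.optimize import minimize
def hullmask(p,P):
    uv=np.array([proj(p,x) for x in P]); m=np.zeros((1680,2240),np.uint8)
    cv2.fillConvexPoly(m,cv2.convexHull((uv*4+1.5).round().astype(np.int32)),1); return m>0
def up(r):
    r=cv2.resize(r.astype(np.uint8)*255,(2240,1680),interpolation=cv2.INTER_LINEAR)>127; return r
def binpts(q):
    c,s=np.cos(q[2]),np.sin(q[2])
    return [(q[0]+c*a-s*b,q[1]+s*a+c*b,z) for a in(-140.5,140.5) for b in(-103.5,103.5) for z in(0,75)]
def botpts(q):
    u=np.array([np.cos(q[2]),np.sin(q[2]),0]);v=np.array([-u[1],u[0],0]);w=np.array([0,0,1]);o=np.array([q[0],q[1],26.])
    return [o+u*t+r*(np.cos(a)*v+np.sin(a)*w) for t,r in((0,21),(140,21),(140,14),(170,14)) for a in np.linspace(0,6.28,24)]
def iou(ms,pts,ps):
    return np.mean([1-(m&h).sum()/(m|h).sum() for m,h in((m,hullmask(p,pts)) for m,p in zip(ms,ps))])
E
python3 - <<'E'
from fit import *
ps=[capture("scene"),capture("side")]
ms=[]
for p in ps:
    r=silhouettes("bin",p)[0]["region"].astype(np.uint8)
    c=np.vstack([k for k in cv2.findContours(r,0,1)[0] if len(k)>20]); m=r.copy(); cv2.fillConvexPoly(m,cv2.convexHull(c),1); ms.append(up(m))
best=[minimize(lambda q:iou(ms[i:j],binpts(q),ps[i:j]),[541,-109,2.28],method="Nelder-Mead",options=dict(initial_simplex=[[541,-109,2.28],[551,-109,2.28],[541,-99,2.28],[541,-109,2.38]])) for i,j in((0,2),(0,1),(1,2))]
for b in best: print("bin",b.x,b.fun)
B=best[0].x
bm=[]
for p in ps:
    for r in silhouettes("bottle",p): print(p["shot"],np.round(r["uv"]),r["conf"],r["region"].sum())
    rr=[r for r in silhouettes("bottle",p) if cv2.pointPolygonTest(cv2.convexHull(np.array([proj(p,x) for x in binpts(B)],np.float32)),tuple(map(float,r["uv"])),False)>0][0]
    bm.append(up(rr["region"]))
x0=[594,-128,2.3]
bb=[minimize(lambda q:iou(bm[i:j],botpts(q),ps[i:j]),x0,method="Nelder-Mead",options=dict(initial_simplex=[x0,[604,-128,2.3],[594,-118,2.3],[594,-128,2.4]])) for i,j in((0,2),(0,1),(1,2))]
c,s=np.cos(B[2]),np.sin(B[2]);R=np.array([[c,s],[-s,c]])
for b in bb: print("bottle",b.x,b.fun,"in bin:",R@(b.x[:2]-B[:2]),b.x[2]-B[2])
print("pad world",B[:2]+R.T@[-103.5,66.5])
o=[]
for p,k in zip(ps,("a","b")):
    im=cv2.cvtColor(p["pixels"],cv2.COLOR_RGB2BGR); S=4
    u=np.array([proj(p,x) for x in binpts(B)]).mean(0).astype(int)
    im=cv2.resize(im,None,fx=S,fy=S,interpolation=cv2.INTER_CUBIC)
    for P in [[x for x in binpts(B) if x[2]>0]]+[botpts(bb[0].x)]:
        for x in P: cv2.circle(im,tuple(int(t*S+1.5) for t in proj(p,x)),2,(0,0,255),-1)
    for a,b in((-103.5,66.5),(0,-35)):
        w=B[:2]+R.T@[a,b]; cv2.circle(im,tuple(int(t*S+1.5) for t in proj(p,[*w,6])),4,(0,255,0),-1)
    o.append(im[(u[1]-75)*S:(u[1]+75)*S,(u[0]-100)*S:(u[0]+100)*S])
cv2.imwrite("pics/crop1.png",o[1]); cv2.imwrite("pics/crop0.png",o[0])
E
```

```text
bin [ 537.58808529 -109.34469832    2.30033078] 0.03485586873106883
bin [ 538.00738518 -108.88474572    2.29775282] 0.027246533405366424
bin [ 536.91609297 -112.4348096     2.29132262] 0.03823915941945977
3 [154. 164.] 0.84 1375
3 [322. 191.] 0.74 1212
3 [282. 311.] 0.6 2609
4 [348. 162.] 0.91 1272
4 [254. 245.] 0.76 1807
4 [428. 373.] 0.59 2906
bottle [ 598.05018227 -126.4319886     2.31509124] 0.1964137208199595 in bin: [-53.03767203 -33.68450692] 0.014760455966774888
bottle [ 594.50182438 -126.43257139    2.33517749] 0.29866173430529863 in bin: [-50.67304557 -31.03887168] 0.03484670803558876
bottle [ 598.23858499 -127.81410105    2.29922895] 0.08235632367504708 in bin: [-54.1935905  -32.90374903] -0.0011018314856205969
pad world [ 556.99844203 -230.82612921]
```

View pics/crop1.png

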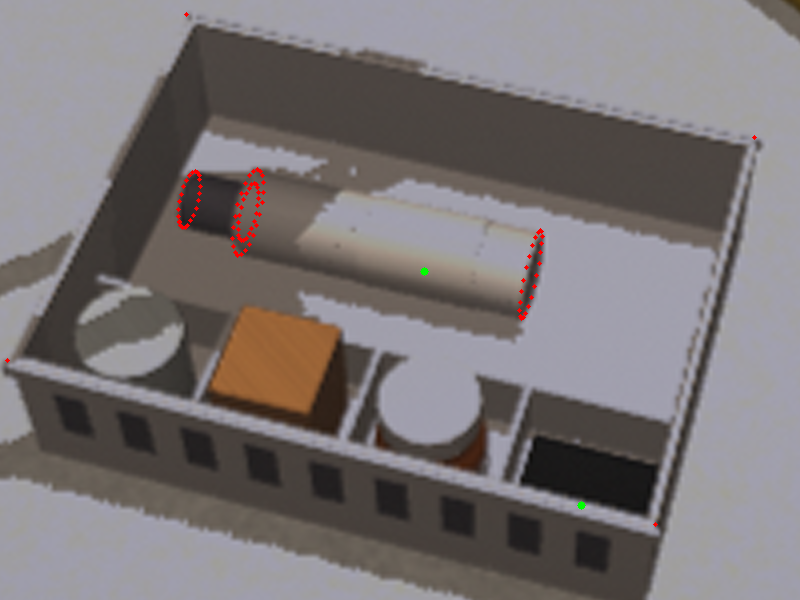

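The crop confirms it: a white body with a grey cap, foot at crop (532,275) and cap at (190,200). The fitted outlines lie on it and on the bin's rim. The plan:
- Grip about 95 mm from the foot, with the tool leaned 30° over the cap side.
- Tip 90° about the bin's y axis, with the foot kept low.
- Carry over the 40 mm rib.

```bash
python3 -m crank '[{"tx":-0.19,"ty":-0.35,"tz":-0.67,"rz":0.93},{"tx":-0.19,"ty":-0.35,"tz":-0.67,"rz":0.93},{"tx":-0.19,"ty":-0.35,"tz":-0.67,"rz":0.93},{"tx":-0.19,"ty":-0.35,"tz":-0.67,"rz":0.93},{"tx":-0.19,"ty":-0.35,"tz":-0.67,"rz":0.93},{"tx":-0.19,"ty":-0.35,"tz":-0.67,"rz":0.93},{"tx":-0.19,"ty":-0.35,"tz":-0.67,"rz":0.93},{"tx":-0.19,"ty":-0.35,"tz":-0.67,"rz":0.93},{"tx":-0.19,"ty":-0.35,"tz":-0.67,"rz":0.93},{}]' -0.4 30
python3 -m crank '[{"rx":-0.89,"ry":-0.8},{"rx":-0.89,"ry":-0.8},{"rx":-0.89,"ry":-0.8},{"rx":-0.89,"ry":-0.8},{"rx":-0.89,"ry":-0.8},{},{}]'
cat > g.py <<'E'
from h import *
s=status.state();R=s["eef_rot"];u=np.array([np.cos(2.305),np.sin(2.305),0])
print("t",s["time"],"tcp",s["tool_pos"].round(1),"grip",(s["tool_pos"]-18.7*R[:,2]).round(1),"q",s["qpos"].round(2),"F",s["wrist_force"].round(1),"w",round(s["width"],3),"gf",round(s["gripper_force"],1))
print("y",R[:,1].round(3),"z",R[:,2].round(3),"target y (.743,.669,0), open z (.334,-.371,-.866)")
E
python3 g.py
```

```text
t 1.2 tcp [575.   -0.  231.3] grip [575.  -0. 250.] q [-0.12  0.28  1.5  -0.    1.36 -0.12] F [-0.5 -0.5 -0.4] w 0.997 gf 0.0
y [ 1. -0.  0.] z [ 0. -0. -1.] target y (.743,.669,0), open z (.334,-.371,-.866)validation failed for argument at $[0]...
validation failed for argument at $[0]...
```

```bash
python3 -m crank '[{"tx":0,"ty":0,"tz":-0.5,"rx":0,"ry":0,"rz":0.9}]' -0.4 30; python3 -m crank --help | head -20; python3 g.py
```

```text
time: 1.32
tool_pos: [575.7, -0.1, 222.0]
eef_rot: [[-0.081, 0.997, 0.002], [0.997, 0.081, -0.0], [-0.0, 0.002, -1.0]]
wrist_force: [-0.3, 1.6, -0.5]
width: 0.816
gripper_force: 0.0
t 1.325 tcp [ 5.757e+02 -1.000e-01  2.220e+02] grip [ 5.756e+02 -1.000e-01  2.407e+02] q [-0.12  0.28  1.52  0.    1.34 -0.2 ] F [-0.3  1.6 -0.5] w 0.816 gf 0.0
y [0.997 0.081 0.002] z [ 0.002 -0.    -1.   ] target y (.743,.669,0), open z (.334,-.371,-.866)invalid input: not JSON, or not a number
```

```bash
python3 -m crank '[{"tx":-0.19,"ty":-0.35,"tz":-0.6,"rx":0,"ry":0,"rz":0.84},{"tx":-0.19,"ty":-0.35,"tz":-0.6,"rx":0,"ry":0,"rz":0.84},{"tx":-0.19,"ty":-0.35,"tz":-0.6,"rx":0,"ry":0,"rz":0.84},{"tx":-0.19,"ty":-0.35,"tz":-0.6,"rx":0,"ry":0,"rz":0.84},{"tx":-0.19,"ty":-0.35,"tz":-0.6,"rx":0,"ry":0,"rz":0.84},{"tx":-0.19,"ty":-0.35,"tz":-0.6,"rx":0,"ry":0,"rz":0.84},{"tx":-0.19,"ty":-0.35,"tz":-0.6,"rx":0,"ry":0,"rz":0.84},{"tx":-0.19,"ty":-0.35,"tz":-0.6,"rx":0,"ry":0,"rz":0.84},{"tx":-0.19,"ty":-0.35,"tz":-0.6,"rx":0,"ry":0,"rz":0.84}]' -0.4 30 >/dev/null
python3 -m crank '[{"tx":0,"ty":0,"tz":0,"rx":-0.89,"ry":-0.8,"rz":0},{"tx":0,"ty":0,"tz":0,"rx":-0.89,"ry":-0.8,"rz":0},{"tx":0,"ty":0,"tz":0,"rx":-0.89,"ry":-0.8,"rz":0},{"tx":0,"ty":0,"tz":0,"rx":-0.89,"ry":-0.8,"rz":0},{"tx":0,"ty":0,"tz":0,"rx":-0.89,"ry":-0.8,"rz":0},{"tx":0,"ty":0,"tz":0,"rx":0,"ry":0,"rz":0},{"tx":0,"ty":0,"tz":0,"rx":0,"ry":0,"rz":0}]' >/dev/null
python3 g.py
```

```text
t 3.325 tcp [541.7 -63.  113.8] grip [535.4 -56.  130. ] q [ 0.01  0.23  2.06 -0.7   0.61 -0.2 ] F [ 0.7 -0.3 -0.4] w 0.7 gf 0.0
y [ 0.74   0.673 -0.002] z [ 0.334 -0.37  -0.867] target y (.743,.669,0), open z (.334,-.371,-.866)
```

```bash
python3 -m crank '[{"tx":-0.1,"ty":0,"tz":-0.7,"rx":0,"ry":0,"rz":0},{"tx":0,"ty":0,"tz":-0.7,"rx":0,"ry":0,"rz":0},{"tx":0,"ty":0,"tz":-0.7,"rx":0,"ry":0,"rz":0},{"tx":0,"ty":0,"tz":-0.7,"rx":0,"ry":0,"rz":0},{"tx":0,"ty":0,"tz":0,"rx":0,"ry":0,"rz":0},{"tx":0,"ty":0,"tz":0,"rx":0,"ry":0,"rz":0}]' >/dev/null
python3 - <<'E'
import g
from h import *
a=capture("side");b=capture("scene")
o=[]
for p in(a,b):
    im=cv2.cvtColor(p["pixels"],cv2.COLOR_RGB2BGR); u=proj(p,[540,-90,40]).astype(int)
    o.append(cv2.resize(im[u[1]-90:u[1]+90,u[0]-65:u[0]+65],None,fx=3,fy=3,interpolation=cv2.INTER_CUBIC))
cv2.imwrite("pics/pre.png",np.hstack(o))
E
```

```text
t 4.075 tcp [539.9 -63.6  58.1] grip [533.6 -56.7  74.3] q [ 0.01  0.31  2.13 -0.89  0.5   0.02] F [ 0.2  0.1 -0.2] w 0.7 gf 0.0
y [ 0.741  0.672 -0.002] z [ 0.334 -0.371 -0.866] target y (.743,.669,0), open z (.334,-.371,-.866)
```

View pics/pre.png

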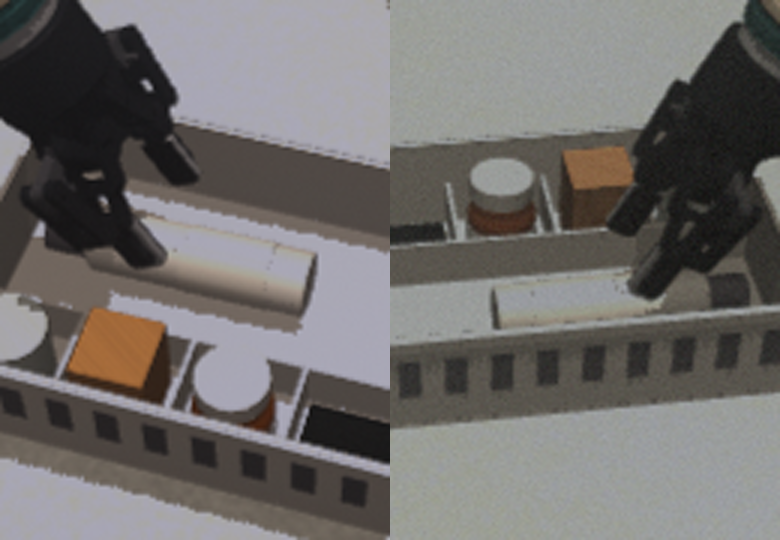

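Both fingers straddle the body about 95 mm from the foot and are clear of the ribs (side crop at (150,230) and (175,165)). I descend the rest, taking 6° off the lean to keep joint 4 clear of its limit.

```bash
python3 -m crank '[{"tx":-0.07,"ty":0.08,"tz":-0.4,"rx":0.45,"ry":0.4,"rz":0},{"tx":0,"ty":0,"tz":-0.4,"rx":0.45,"ry":0.4,"rz":0},{"tx":0,"ty":0,"tz":-0.4,"rx":0,"ry":0,"rz":0},{"tx":0,"ty":0,"tz":-0.4,"rx":0,"ry":0,"rz":0},{"tx":0,"ty":0,"tz":-0.4,"rx":0,"ry":0,"rz":0},{"tx":0,"ty":0,"tz":-0.3,"rx":0,"ry":0,"rz":0},{"tx":0,"ty":0,"tz":0,"rx":0,"ry":0,"rz":0},{"tx":0,"ty":0,"tz":0,"rx":0,"ry":0,"rz":0}]' >/dev/null
python3 g.py
```

```text
t 5.175 tcp [537.6 -61.3  11.4] grip [532.5 -55.7  28.5] q [-0.05  0.38  2.13 -0.75  0.43 -0.13] F [0.4 0.7 0.5] w 0.703 gf 0.0
y [ 0.74   0.673 -0.002] z [ 0.271 -0.301 -0.914] target y (.743,.669,0), open z (.334,-.371,-.866)
```

```bash
python3 -m crank '[{"tx":0,"ty":0,"tz":0,"rx":0,"ry":0,"rz":0},{"tx":0,"ty":0,"tz":0,"rx":0,"ry":0,"rz":0},{"tx":0,"ty":0,"tz":0,"rx":0,"ry":0,"rz":0},{"tx":0,"ty":0,"tz":0,"rx":0,"ry":0,"rz":0},{"tx":0,"ty":0,"tz":0,"rx":0,"ry":0,"rz":0},{"tx":0,"ty":0,"tz":0,"rx":0,"ry":0,"rz":0}]' 1 60 >/dev/null
python3 g.py
```

```text
t 5.925 tcp [537.8 -61.3  11.9] grip [532.7 -55.7  29. ] q [-0.05  0.38  2.13 -0.75  0.43 -0.13] F [-1.6  2.   5.9] w 0.469 gf 60.1
y [ 0.74   0.673 -0.001] z [ 0.272 -0.301 -0.914] target y (.743,.669,0), open z (.334,-.371,-.866)
```

```bash
cat > plan.py <<'E'
from h import *
from scipy.spatial.transform import Rotation as Ro
s=status.state();R=s["eef_rot"];p=s["tool_pos"];u=np.array([np.cos(2.305),np.sin(2.305),0])
foot=np.array([597,-127,26.+3]); ft=R.T@(foot-p); np.save("ft.npy",np.array([ft,R.T@u]))
ax=np.array([.743,.669,0]); prev=p
for k in range(0,16):
    th=np.radians(6*k); Rk=Ro.from_rotvec(ax*th).as_matrix()@R
    F=np.array([597,-127,5+10+21*np.cos(th)]); q=F-Rk@ft
    print(k,((q-prev)/20).round(2),q.round(0)); prev=q
E
python3 plan.py
```

```text
0 [ 0.   -0.    0.35] [538. -61.  19.]
1 [-0.04  0.05  0.46] [537. -60.  28.]
2 [-0.01  0.01  0.45] [537. -60.  37.]
3 [ 0.02 -0.02  0.44] [537. -61.  46.]
4 [ 0.06 -0.06  0.42] [538. -62.  55.]
5 [ 0.09 -0.1   0.4 ] [540. -64.  63.]
6 [ 0.12 -0.13  0.38] [542. -66.  70.]
7 [ 0.15 -0.16  0.35] [545. -70.  77.]
8 [ 0.18 -0.2   0.31] [549. -74.  83.]
9 [ 0.2  -0.23  0.28] [553. -78.  89.]
10 [ 0.23 -0.25  0.23] [557. -83.  94.]
11 [ 0.25 -0.28  0.19] [562. -89.  97.]
12 [ 0.27 -0.3   0.15] [568. -95. 100.]
13 [ 0.28 -0.31  0.1 ] [ 573. -101.  102.]
14 [ 0.3  -0.33  0.05] [ 579. -108.  103.]
15 [ 0.31 -0.34  0.  ] [ 586. -114.  103.]
```

```bash
python3 -m crank '[{"tx":0,"ty":0,"tz":0.35,"rx":0,"ry":0,"rz":0},{"tx":-0.04,"ty":0.05,"tz":0.46,"rx":0.89,"ry":0.8,"rz":0},{"tx":-0.01,"ty":0.01,"tz":0.45,"rx":0.89,"ry":0.8,"rz":0},{"tx":0.02,"ty":-0.02,"tz":0.44,"rx":0.89,"ry":0.8,"rz":0},{"tx":0.06,"ty":-0.06,"tz":0.42,"rx":0.89,"ry":0.8,"rz":0},{"tx":0.09,"ty":-0.1,"tz":0.4,"rx":0.89,"ry":0.8,"rz":0},{"tx":0.12,"ty":-0.13,"tz":0.38,"rx":0.89,"ry":0.8,"rz":0},{"tx":0.15,"ty":-0.16,"tz":0.35,"rx":0.89,"ry":0.8,"rz":0},{"tx":0,"ty":0,"tz":0,"rx":0,"ry":0,"rz":0},{"tx":0,"ty":0,"tz":0,"rx":0,"ry":0,"rz":0}]' >/dev/null
cat >> g.py <<'E'
import os
if os.path.exists("ft.npy"):
    ft,ut=np.load("ft.npy"); print("foot",(s["tool_pos"]+R@ft).round(1),"axis",(R@ut).round(3))
E
python3 g.py
```

```text
t 7.175 tcp [543.7 -71.1  73.8] grip [547.3 -75.   91.7] q [-0.35  0.49  1.62  0.14  1.29 -1.14] F [ 0.4  0.6 -1.3] w 0.473 gf 60.7
y [ 0.74   0.673 -0.004] z [-0.196  0.21  -0.958] target y (.743,.669,0), open z (.334,-.371,-.866)
foot [ 595.9 -129.3   29.2] axis [-0.506  0.566  0.651]
```

```bash
python3 -m crank '[{"tx":0.18,"ty":-0.2,"tz":0.33,"rx":0.89,"ry":0.8,"rz":0},{"tx":0.2,"ty":-0.22,"tz":0.3,"rx":0.89,"ry":0.8,"rz":0},{"tx":0.23,"ty":-0.24,"tz":0.26,"rx":0.89,"ry":0.8,"rz":0},{"tx":0.25,"ty":-0.26,"tz":0.21,"rx":0.89,"ry":0.8,"rz":0},{"tx":0,"ty":0,"tz":0,"rx":0,"ry":0,"rz":0},{"tx":0,"ty":0,"tz":0,"rx":0,"ry":0,"rz":0}]' >/dev/null
python3 g.py
python3 - <<'E'
from h import *
a=capture("side");b=capture("scene")
o=[]
for p in(a,b):
    im=cv2.cvtColor(p["pixels"],cv2.COLOR_RGB2BGR); u=proj(p,[560,-100,60]).astype(int)
    o.append(cv2.resize(im[u[1]-90:u[1]+90,u[0]-65:u[0]+65],None,fx=3,fy=3,interpolation=cv2.INTER_CUBIC))
cv2.imwrite("pics/tip.png",np.hstack(o))
E
```

```text
t 7.925 tcp [561.1 -88.9  96.5] grip [569.3 -97.8 110.8] q [-0.44  0.71  1.31  0.25  1.78 -1.21] F [ 0.   1.3 -1.6] w 0.471 gf 60.8
y [ 0.739  0.674 -0.001] z [-0.439  0.48  -0.76 ] target y (.743,.669,0), open z (.334,-.371,-.866)
foot [ 596.8 -128.7   24.1] axis [-0.287  0.321  0.903]
```

View pics/tip.png

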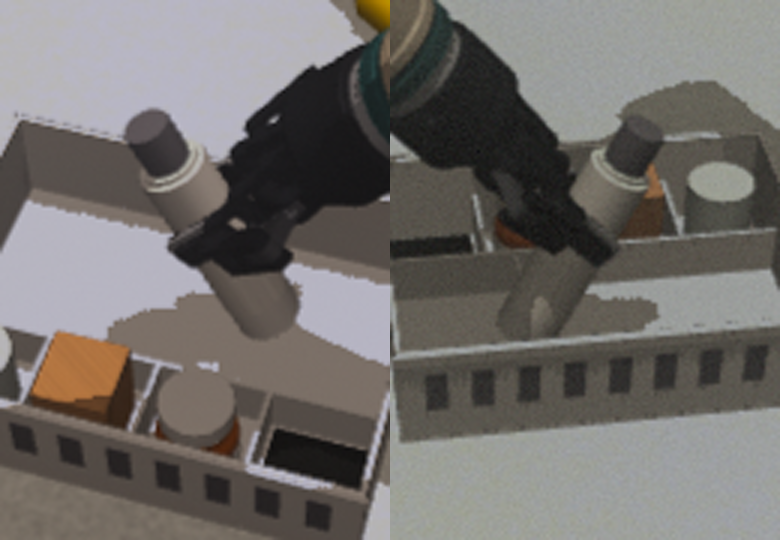

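The bottle is firmly held and tipped about 65°, foot low in the lane at side crop (265,320), and the bystanders are untouched. I finish the tip.

```bash
python3 -m crank '[{"tx":0.27,"ty":-0.3,"tz":0.15,"rx":0.89,"ry":0.8,"rz":0},{"tx":0.28,"ty":-0.31,"tz":0.1,"rx":0.89,"ry":0.8,"rz":0},{"tx":0.3,"ty":-0.33,"tz":0.05,"rx":0.89,"ry":0.8,"rz":0},{"tx":0.31,"ty":-0.34,"tz":0,"rx":0.89,"ry":0.8,"rz":0},{"tx":0.06,"ty":-0.07,"tz":0,"rx":0.19,"ry":0.17,"rz":0},{"tx":0,"ty":0,"tz":0,"rx":0,"ry":0,"rz":0},{"tx":0,"ty":0,"tz":0,"rx":0,"ry":0,"rz":0},{"tx":0,"ty":0,"tz":0,"rx":0,"ry":0,"rz":0}]' >/dev/null
python3 g.py
python3 - <<'E'
from h import *
a=capture("side");b=capture("scene"); ft,ut=np.load("ft.npy"); s=status.state();R=s["eef_rot"]
F=s["tool_pos"]+R@ft;u=R@ut
o=[]
for p in(a,b):
    im=cv2.cvtColor(p["pixels"],cv2.COLOR_RGB2BGR); c=proj(p,[570,-120,70]).astype(int);S=3
    im=cv2.resize(im[c[1]-90:c[1]+90,c[0]-65:c[0]+65],None,fx=S,fy=S,interpolation=cv2.INTER_CUBIC)
    v=np.array([1,0,0]);w=np.cross(u,v);v=np.cross(w,u)
    for t,r in((0,21),(140,21),(170,14)):
        for k in np.linspace(0,6.28,30):
            x=(proj(p,F+u*t+r*(np.cos(k)*v+np.sin(k)*w))-c+[65,90])*S+1; cv2.circle(im,tuple(x.astype(int).tolist()),1,(0,0,255),-1)
    o.append(im)
cv2.imwrite("pics/up.png",np.hstack(o))
E
```

```text
t 9.025 tcp [ 586.3 -116.6  103.7] grip [ 597.8 -129.2  111.4] q [-0.5   0.99  1.01  0.39  2.23 -1.19] F [-0.7  0.2 -2.1] w 0.474 gf 60.9
y [0.739 0.674 0.003] z [-0.613  0.674 -0.412] target y (.743,.669,0), open z (.334,-.371,-.866)
foot [ 598.1 -129.8   15.4] axis [-0.004  0.006  1.   ]
```

View pics/up.png

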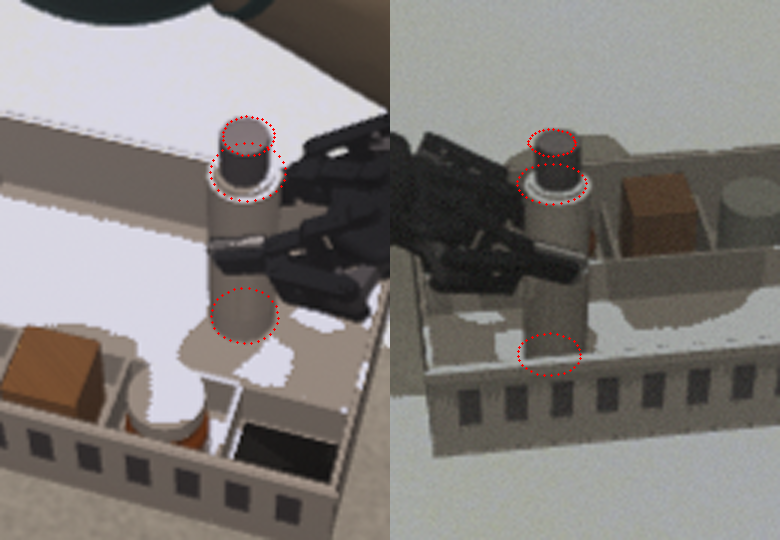

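The bottle is upright and the model overlay matches within about 2 px (true position about 2.5 mm towards the bin's +x). I lift the foot to about 55 mm, which is above the 40 mm ribs and below the 75 mm rim, then move over the mat.

```bash
python3 -m crank '[{"tx":0,"ty":0,"tz":0.5,"rx":0,"ry":0,"rz":0},{"tx":0,"ty":0,"tz":0.5,"rx":0,"ry":0,"rz":0},{"tx":0,"ty":0,"tz":0.5,"rx":0,"ry":0,"rz":0},{"tx":0,"ty":0,"tz":0.45,"rx":0,"ry":0,"rz":0},{"tx":0,"ty":0,"tz":0,"rx":0,"ry":0,"rz":0},{"tx":0,"ty":0,"tz":0,"rx":0,"ry":0,"rz":0}]' >/dev/null
python3 g.py
python3 -m crank '[{"tx":-0.2,"ty":-0.5,"tz":0,"rx":0,"ry":0,"rz":0},{"tx":-0.2,"ty":-0.5,"tz":0,"rx":0,"ry":0,"rz":0},{"tx":-0.2,"ty":-0.5,"tz":0,"rx":0,"ry":0,"rz":0},{"tx":-0.2,"ty":-0.5,"tz":0,"rx":0,"ry":0,"rz":0},{"tx":-0.2,"ty":-0.5,"tz":0,"rx":0,"ry":0,"rz":0},{"tx":0,"ty":0,"tz":0,"rx":0,"ry":0,"rz":0},{"tx":0,"ty":0,"tz":0,"rx":0,"ry":0,"rz":0}]' >/dev/null
python3 g.py
```

```text
t 9.875 tcp [ 586.3 -117.1  141.1] grip [ 597.8 -129.7  148.7] q [-0.5   0.96  0.99  0.41  2.28 -1.16] F [ 0.4  0.  -1.5] w 0.476 gf 60.9
y [0.74  0.673 0.002] z [-0.613  0.675 -0.41 ] target y (.743,.669,0), open z (.334,-.371,-.866)
foot [ 597.9 -130.2   52.7] axis [-0.002  0.004  1.   ]
t 10.75 tcp [ 566.4 -167.   141.3] grip [ 577.9 -179.6  148.9] q [-0.56  0.96  0.97  0.34  2.31 -1.22] F [ 0.4 -0.1 -1.8] w 0.475 gf 60.9
y [0.74  0.673 0.002] z [-0.613  0.675 -0.41 ] target y (.743,.669,0), open z (.334,-.371,-.866)
foot [ 578.  -180.    52.9] axis [-0.002  0.004  1.   ]
```

```bash
python3 -m crank '[{"tx":-0.2,"ty":-0.53,"tz":0,"rx":0,"ry":0,"rz":0},{"tx":-0.2,"ty":-0.53,"tz":0,"rx":0,"ry":0,"rz":0},{"tx":-0.2,"ty":-0.53,"tz":0,"rx":0,"ry":0,"rz":0},{"tx":-0.2,"ty":-0.53,"tz":0,"rx":0,"ry":0,"rz":0},{"tx":-0.2,"ty":-0.53,"tz":0,"rx":0,"ry":0,"rz":0},{"tx":0,"ty":0,"tz":0,"rx":0,"ry":0,"rz":0},{"tx":0,"ty":0,"tz":0,"rx":0,"ry":0,"rz":0},{"tx":0,"ty":0,"tz":0,"rx":0,"ry":0,"rz":0}]' >/dev/null
python3 g.py
cat > look.py <<'E'
import sys
from fit import *
a=capture("side");b=capture("scene"); ft,ut=np.load("ft.npy"); s=status.state();R=s["eef_rot"]
F=s["tool_pos"]+R@ft;u=R@ut
B=[537.5,-109.5,2.297];c,sn=np.cos(B[2]),np.sin(B[2])
pk=lambda x,y,z:(B[0]+c*x-sn*y,B[1]+sn*x+c*y,z)
o=[]
for p in(a,b):
    im=cv2.cvtColor(p["pixels"],cv2.COLOR_RGB2BGR); cc=proj(p,[557,-220,80]).astype(int);S=4
    im=cv2.resize(im[cc[1]-72:cc[1]+72,cc[0]-50:cc[0]+50],None,fx=S,fy=S,interpolation=cv2.INTER_CUBIC)
    def dot(X,col):
        x=(proj(p,X)-cc+[50,72])*S+1; cv2.circle(im,tuple(x.astype(int).tolist()),1,col,-1)
    v=np.array([1,0,0]);w=np.cross(u,v);v=np.cross(w,u)
    for t,r in((0,21),(140,21),(170,14)):
        for k in np.linspace(0,6.28,30): dot(F+u*t+r*(np.cos(k)*v+np.sin(k)*w),(0,0,255))
    for x in np.linspace(-136.5,-70.5,12):
        for y in(33.5,99.5): dot(pk(x,y,40 if y<40 else 75),(0,255,0))
    for y in np.linspace(33.5,99.5,12): dot(pk(-136.5,y,75),(0,255,0)); dot(pk(-70.5,y,40),(0,255,0))
    o.append(im)
cv2.imwrite("pics/"+sys.argv[1],np.hstack(o))
E
python3 look.py over.png
```

```text
t 11.75 tcp [ 546.5 -219.7  141.3] grip [ 557.9 -232.3  149. ] q [-0.62  0.98  0.94  0.27  2.35 -1.29] F [-0.1 -0.5 -1.5] w 0.472 gf 60.9
y [0.739 0.674 0.002] z [-0.614  0.675 -0.41 ] target y (.743,.669,0), open z (.334,-.371,-.866)
foot [ 558.1 -232.7   53. ] axis [-0.002  0.004  1.   ]
```

View pics/over.png

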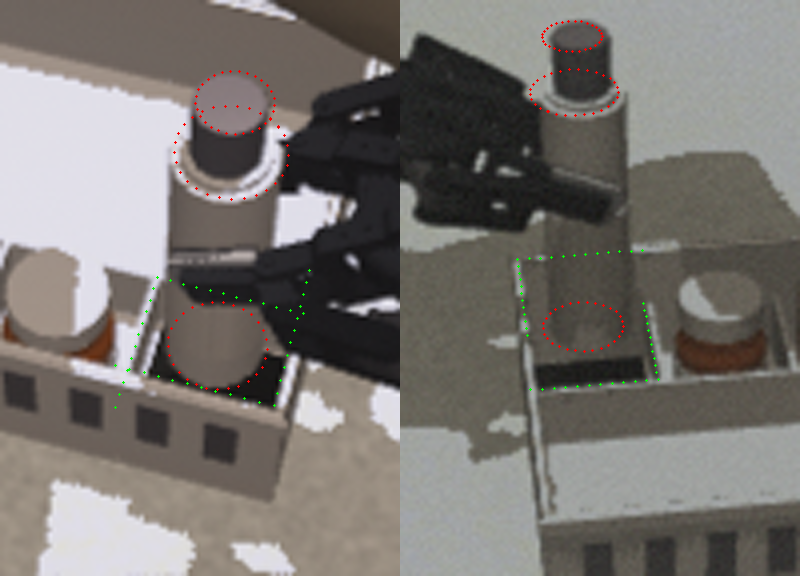

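Seen from both sides, the bottle is upright over the mat: foot at side crop (218,345) and scene crop (585,325), inside the green pocket outline. I lower it.

```bash
python3 -m crank '[{"tx":0,"ty":0,"tz":-0.4,"rx":0,"ry":0,"rz":0},{"tx":0,"ty":0,"tz":-0.4,"rx":0,"ry":0,"rz":0},{"tx":0,"ty":0,"tz":-0.4,"rx":0,"ry":0,"rz":0},{"tx":0,"ty":0,"tz":-0.4,"rx":0,"ry":0,"rz":0},{"tx":0,"ty":0,"tz":-0.35,"rx":0,"ry":0,"rz":0},{"tx":0,"ty":0,"tz":0,"rx":0,"ry":0,"rz":0},{"tx":0,"ty":0,"tz":0,"rx":0,"ry":0,"rz":0},{"tx":0,"ty":0,"tz":0,"rx":0,"ry":0,"rz":0}]' >/dev/null
python3 g.py; python3 -m crank '[{"tx":0,"ty":0,"tz":-0.1,"rx":0,"ry":0,"rz":0},{"tx":0,"ty":0,"tz":0,"rx":0,"ry":0,"rz":0}]'|grep -E "pos|force";python3 -m crank '[{"tx":0,"ty":0,"tz":-0.1,"rx":0,"ry":0,"rz":0},{"tx":0,"ty":0,"tz":0,"rx":0,"ry":0,"rz":0}]'|grep -E "pos|force"
```

```text
t 12.85 tcp [ 546.4 -220.2  102.6] grip [ 557.9 -232.8  110.3] q [-0.62  1.01  0.96  0.26  2.29 -1.31] F [ 0.3  0.5 -0.7] w 0.475 gf 60.9
y [0.739 0.673 0.002] z [-0.613  0.675 -0.41 ] target y (.743,.669,0), open z (.334,-.371,-.866)
foot [ 558.1 -233.2   14.3] axis [-0.002  0.005  1.   ]
tool_pos: [546.3, -220.1, 100.2]
wrist_force: [-0.0, -0.8, -2.0]
gripper_force: 60.9
tool_pos: [546.3, -220.0, 98.1]
wrist_force: [-0.3, 0.5, -2.6]
gripper_force: 60.9
```

```bash
for i in 1; do python3 -m crank '[{"tx":0,"ty":0,"tz":-0.08,"rx":0,"ry":0,"rz":0},{"tx":0,"ty":0,"tz":0,"rx":0,"ry":0,"rz":0},{"tx":0,"ty":0,"tz":0,"rx":0,"ry":0,"rz":0}]'|grep -E "pos|wrist"; done; python3 -m crank '[{"tx":0,"ty":0,"tz":-0.06,"rx":0,"ry":0,"rz":0},{"tx":0,"ty":0,"tz":0,"rx":0,"ry":0,"rz":0},{"tx":0,"ty":0,"tz":0,"rx":0,"ry":0,"rz":0}]'|grep -E "pos|wrist"; python3 g.py
```

```text
tool_pos: [546.3, -220.1, 96.7]
wrist_force: [-0.8, 0.1, -2.0]
tool_pos: [546.3, -220.0, 96.3]
wrist_force: [0.7, 0.0, 2.2]
t 14.1 tcp [ 546.3 -220.    96.3] grip [ 557.7 -232.6  103.9] q [-0.62  1.02  0.96  0.26  2.29 -1.32] F [0.7 0.  2.2] w 0.475 gf 61.0
y [0.739 0.673 0.002] z [-0.614  0.675 -0.409] target y (.743,.669,0), open z (.334,-.371,-.866)
foot [ 557.9 -233.     7.9] axis [-0.001  0.004  1.   ]
```

```bash
python3 -m crank '[{"tx":0,"ty":0,"tz":-0.04,"rx":0,"ry":0,"rz":0},{"tx":0,"ty":0,"tz":0,"rx":0,"ry":0,"rz":0},{"tx":0,"ty":0,"tz":0,"rx":0,"ry":0,"rz":0}]'|grep -E "pos|wrist"; python3 look.py down.png
```

```text
tool_pos: [546.2, -220.0, 96.2]
wrist_force: [1.4, -1.2, 5.3]
```

View pics/down.png

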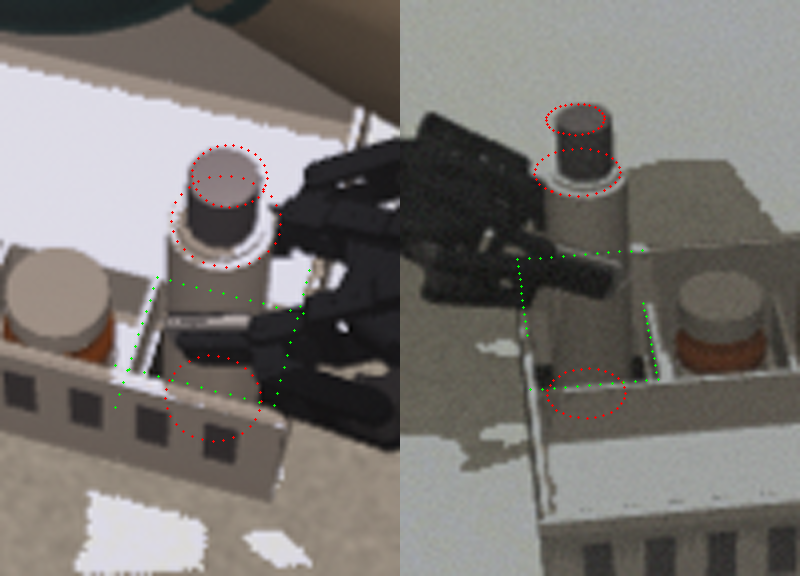

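The foot is down on the mat (contact force 5 N, dark mat showing on both sides at scene crop (545,370) and (638,368)), and the jar is standing. I release and back off along the tool axis.

```bash
python3 -m crank '[{"tx":0,"ty":0,"tz":0,"rx":0,"ry":0,"rz":0},{"tx":0,"ty":0,"tz":0,"rx":0,"ry":0,"rz":0},{"tx":0,"ty":0,"tz":0,"rx":0,"ry":0,"rz":0},{"tx":0,"ty":0,"tz":0,"rx":0,"ry":0,"rz":0},{"tx":0,"ty":0,"tz":0,"rx":0,"ry":0,"rz":0},{"tx":0,"ty":0,"tz":0,"rx":0,"ry":0,"rz":0}]' -0.5 20 | tail -3
python3 -m crank '[{"tx":0.12,"ty":-0.13,"tz":0.08,"rx":0,"ry":0,"rz":0},{"tx":0.2,"ty":-0.22,"tz":0.13,"rx":0,"ry":0,"rz":0},{"tx":0.3,"ty":-0.33,"tz":0.2,"rx":0,"ry":0,"rz":0},{"tx":0.3,"ty":-0.33,"tz":0.2,"rx":0,"ry":0,"rz":0},{"tx":0.3,"ty":-0.33,"tz":0.2,"rx":0,"ry":0,"rz":0},{"tx":0.4,"ty":-0.44,"tz":0.27,"rx":0,"ry":0,"rz":0},{"tx":0.4,"ty":-0.44,"tz":0.27,"rx":0,"ry":0,"rz":0},{"tx":0.4,"ty":-0.44,"tz":0.27,"rx":0,"ry":0,"rz":0},{"tx":0,"ty":0,"tz":0,"rx":0,"ry":0,"rz":0},{"tx":0,"ty":0,"tz":0,"rx":0,"ry":0,"rz":0}]'
python3 - <<'E'
from h import *
o=[]
for n in("side","scene"):
    p=capture(n); im=cv2.cvtColor(p["pixels"],cv2.COLOR_RGB2BGR); c=proj(p,[540,-150,60]).astype(int)
    o.append(cv2.resize(im[c[1]-95:c[1]+95,c[0]-65:c[0]+65],None,fx=3,fy=3,interpolation=cv2.INTER_CUBIC))
cv2.imwrite("pics/end.png",np.hstack(o))
E
```

```text
wrist_force: [-0.3, 0.4, -0.3]
width: 0.753
gripper_force: 0.0
time: 16.58
tool_pos: [594.6, -273.2, 126.9]
eef_rot: [[-0.277, 0.739, -0.614], [0.302, 0.673, 0.675], [0.912, 0.002, -0.409]]
wrist_force: [-0.1, -0.2, -0.3]
width: 0.75
gripper_force: 0.0
```

View pics/end.png

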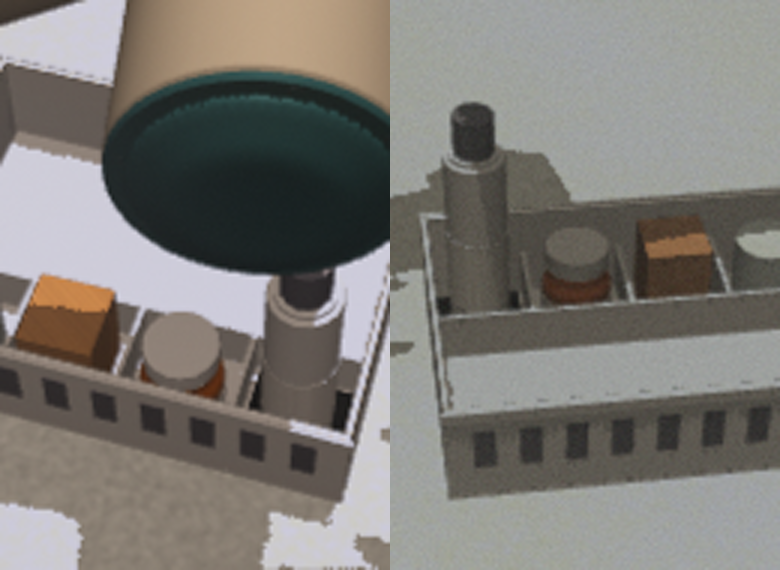

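The bottle stands free and upright on the mat at scene crop (475,210). The jar (577,265), carton (675,255) and tin (765,255) are all standing, and the gripper is clear, so I hand in.

```bash
python3 -c "
from cell import ticket; print(ticket.hand_in())"
```

```text
the job is handed in; nothing more can be done
None
```

The white bottle now stands upright on the rubber mat in its pocket, the jar, tin and carton are still standing, and the job was handed in after about 17 s of robot time; no verdict was returned.

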